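Load the caps and latch the steriliser guard

ROBOT

A 7-joint arm with a two-finger parallel gripper is mounted at the origin on a cart in front of the work surface, level with it; the furniture and walls round the work are solid. World frame = base frame: x ahead of the robot, y to its left, z up, the work surface at z = 0. Lengths are in mm, angles in rad, forces in N, time in s.
With the tool pointing down it reaches from about 400 to 875 mm from the base axis. Payload 6.5 kg.
Tool frame: the origin (TCP) lies between the finger pads; the fingertips stand ahead of it and the grasp point (between the pads) is the TCP (arm.tips_ahead is the z of the fingertips in the tool frame, in mm); z points along the fingers, x is the direction in which the jaws open and shut, and the axes are right-handed (so a half turn about z gives the same grasp; the last joint's range is limited). The gripper opens to 88 mm and grips with 3 to 60 N. Pads are 18 mm wide; open, the fingers measure 123 mm over their backs; the gripper's body (75 mm by 187 mm) begins 45 mm behind the grasp point.
Start: joints at [-1.198, 0.536, -0.004, 1.538, 0.003, 1.067, -0.071], TCP at [276.148, 588.415, 257.716] pointing down, gripper open.
Joint ranges: [-2.7, 2.7], [-0.37, 2.16], [-1.27, 1.26], [0.24, 2.4], [-1.31, 4.45], [0.19, 1.91], [-2.76, 2.76]. Speed limits (rad/s): [2.39, 2.39, 3.14, 3.14, 3.14, 3.14, 3.14].

INTERFACE

Orientations are given as a 3x3 rotation matrix whose columns are the frame's x, y, z axes.
In Python, from bench import arm, ik, sensors, eyes, spotter gives the robot as it stands. Calls block until the motion is done:
- arm.move_ptp(position, orientation): joint-space move of the TCP to a pose.
- arm.move_straight(position, ori=None, velocity=150, guard=None): straight line of the TCP; ori=None keeps the orientation; velocity is the mean speed in mm/s. With guard (N) it stops when the force on the tool has changed by that much, and returns True; else False.
- arm.movej(angles): joint-space move.
- arm.gripper_open() and arm.grasp(force=None): open the fingers fully, or close them until they stop; force is the grip in N (None keeps the last).
- arm.dwell(seconds).
- ik(position, orientation): joint angles nearest the present ones, or None.
- sensors.state(): the state.
- eyes.capture(name): name is "scene" or "top"; returns a dict with "frame" (384x512x3 uint8, red, green, blue), "mtx" (3x3 intrinsics, pixels), "cam_to_world" (4x4, takes a point from camera to world coordinates). Camera axes: x right, y down, z forward; pixel columns grow to the right and rows downward; lengths in mm; the calibration is good to about 2 mm. A picture is of the moment at which its call begins. There is no depth.
A pose or a line that the arm cannot do raises arm.PlanningError and nothing moves.
- arm.hand_in(): hands the job in, once; it reports no verdict.
Trained networks look in the newest picture that a camera, given by its name, has taken for a name from the list of things; names that differ only in an ending like _2 or _b are one class to them, and where a whole thing is asked for, a point or a joint stands for the part that bears it (a point fixed in the world has none). Each returns a list of dicts, best first, with "confidence" (0 to 1); they miss things now and then, are a little off and sometimes report something else, mostly with a low value. They report only what shows in the picture. A call takes as long as a camera call.
- spotter.masks_of(camera, target): "mask" (384x512 bool, what is visible of it) and "location" ([column, row] in pixels, amid what is visible of it).
The state is a dict: "time_s": time; "joints": joint angles; "dq": joint speeds; "effort": joint torques, N m; "tool_pos": TCP position; "tcp_rot": TCP orientation; "ft_force": force on the tool from outside, world axes, zero at the start; "ft_torque": the same for the moment, N m; "gripper_width": finger opening in mm.
Only numpy, scipy, OpenCV 4.12 (cv2) and the standard library are available. Lean on these libraries where they do the work, as an engineer would, in place of code of your own. Each camera call takes 0.05 s, during which the arm holds its last target.

TASK

Tip the three bottle caps out of the steel tray into the open chamber of the white steriliser box without touching the caps with the gripper, and set the empty tray back upright on the bench. Then push the sliding guard fully shut over the chamber until its latch catches with a click. Leave the bottle, the tape roll and the glassware standing on the bench where they are.

Things in the scene. Friction and masses are not known exactly. Their poses are not given: they have to be found in the camera images.
- steriliser: fixed white bench steriliser box, 160 (its x) x 310 (its y) x 100 tall, with low aluminium guide rails along both long sides up to 111; origin at the centre of its underside on the bench, z up. Its half towards -y is a chamber open at the top; its half towards +y is solid and carries the guard while that is open. On the rail at its +x side, near the middle of the length (x 42 to 80, y -38 to -2), stands the latch housing, 136 tall, with the latch knob on top up to 148.
- rocker: fixed shaker on the left of the bench (world x over 0.42 m, y over 0.17 m), loaded with baskets of bottles up to about 350 tall: keep clear of it, also when leaving the start pose
- chamber (a point): centre of the chamber's floor, 20 above the bench, axes as the box. Inside the chamber measures 136 (x) x 130 (y); its walls are 10 to 12 thick and their top is 80 above this point (rails at the x sides: 91).
- guard_grip (a point): centre of the black bar handle standing on the clear sliding guard: 60 along the box's x, 14 along its y, 30 tall, its top 136 and its foot 106 above the bench. It moves with the guard; axes as the box.
- guard (a joint): sliding guard, in m: 0 = fully home over the chamber, 0.13 = fully open; it opens along the box's +y, so it is pushed shut along the box's -y. It stays where it is left (about 2 N of friction). Over the last 20 mm a spring latch rides up a ramp and about 8 N of push is needed; it catches below 0.005 m, just before the end stop at 0, and then the guard cannot slide back.
- latch (a joint): spring latch bolt, in m: 0 = down, up to 0.009 = lifted. It is down while the guard is open, is lifted by about 6 mm as the guard comes home and snaps down to 0 behind the guard's wedge when the guard is caught.
- latch_knob (a point): centre of the small black knob, 14 across, on top of the latch bolt; it rises and falls with the bolt.
- tray_grip (a point): centre of the tray's bridge handle: a level square steel bar, 14 x 14, 84 long, along the tray's y, 75 above the tray's underside. Tray axes: x towards the open lip, z up. Grasp it from above across the bar (fingers before and behind it, along the tray's x). The tray is polished steel, 120 (x) x 84 (y), floor 3 thick, walls 25 tall at both sides and at the -x end, about 0.25 kg. Caps start to slide on it at 15 to 24 degrees of tilt; at 40 degrees they slide off.
- tray_lip (a point): middle of the tray's open edge, on the floor's upper face: 60 ahead of the handle bar along the tray's x and 72 below it.
- cap_0_centre (a point): centre of a white plastic bottle cap, 23 across x 17 tall, lying loose in the tray
- cap_1_centre (a point): centre of a white plastic bottle cap, 23 across x 17 tall, lying loose in the tray
- cap_2_centre (a point): centre of a white plastic bottle cap, 23 across x 17 tall, lying loose in the tray
- spare_bottle: white plastic sample bottle, 48 across x 112 tall, a bystander; origin at the centre of its underside
- tape_roll: roll of tan tape lying flat, 68 across x 19 tall, a bystander; origin at the centre of its underside
- beaker: clear glass beaker, 70 across x 92 tall, a bystander; origin at the centre of its underside
- petri_dish: clear glass dish, 70 across x 16 tall, a bystander; origin at the centre of its underside
- tray: the same tray; origin at the centre of its underside, axes as at its handle
- cap_0: the same cap; origin at the centre of its underside
- cap_1: the same cap; origin at the centre of its underside
- cap_2: the same cap; origin at the centre of its underside

How it is judged:
By the outcome, as a careful person would: the job done as asked, in the order asked, and still so for the second after the job is handed in, with the robot touching nothing.
It also fails if it takes over 72 s, if anything falls off the work surface, if the arm or the gripper's body presses on something with over 40 N, if the wrist force passes 120 N, or if a joint passes its speed limit or range.

## Working session

There is one attempt and no reset: what is moved stays moved. The work goes in short steps, each a Python script; the robot and the scene stay as the last script left them, time stands still between calls to the robot, and variables do not carry over. Pictures are saved under pics/ and viewed, and the job is handed in when it is done.

```bash
ls; mkdir -p pics
python3 - <<'E'
from bench import arm, ik, sensors, eyes, spotter
import cv2, numpy as np
np.set_printoptions(precision=3,suppress=True)
for n in ("scene","top"):
    c=eyes.capture(n); cv2.imwrite(f"pics/{n}0.png",cv2.resize(c["frame"][:,:,::-1],(800,600),interpolation=cv2.INTER_CUBIC))
    print(n,c["mtx"],c["cam_to_world"])
    for t in ["steriliser","guard_grip","latch_knob","tray","tray_grip","tray_lip","cap_0","spare_bottle","tape_roll","beaker","petri_dish"]:
        r=spotter.masks_of(n,t); print(t,[(round(d["confidence"],2),np.round(d["location"],1).tolist(),int(d["mask"].sum())) for d in r])
s=sensors.state();print(s, arm.tips_ahead)
E
```

```text
pics
scene [[381.507   0.    258.604]
 [  0.    381.507 193.751]
 [  0.      0.      1.   ]] [[   0.935    0.282   -0.215  777.081]
 [   0.354   -0.743    0.567 -664.443]
 [  -0.      -0.607   -0.795 1026.964]
 [   0.       0.       0.       1.   ]]
steriliser [(0.87, [266.4, 210.2], 5948)]
guard_grip [(0.7, [270.2, 191.6], 1524)]
latch_knob []
tray [(0.69, [209.3, 322.9], 1529)]
tray_grip [(0.66, [211.7, 320.1], 1450)]
tray_lip [(0.65, [212.1, 321.5], 1476)]
cap_0 [(0.52, [221.1, 331.1], 79)]
spare_bottle [(0.72, [279.5, 314.3], 880), (0.58, [215.9, 185.8], 343)]
tape_roll [(0.59, [191.0, 235.7], 265)]
beaker [(0.6, [274.8, 313.9], 818)]
petri_dish [(0.92, [246.2, 339.6], 586), (0.46, [265.1, 209.9], 5992)]
top [[468.522   0.    260.598]
 [  0.    468.522 191.657]
 [  0.      0.      1.   ]] [[  -0.018   -0.979    0.201  214.318]
 [  -1.       0.017   -0.008    4.85 ]
 [   0.005   -0.201   -0.98  1655.523]
 [   0.       0.       0.       1.   ]]
steriliser [(0.88, [262.5, 185.9], 4610)]
guard_grip [(0.61, [251.1, 188.1], 1548), (0.56, [345.6, 146.5], 400)]
latch_knob [(0.61, [262.9,
[... 160 characters left out ...]
80)]
spare_bottle [(0.56, [250.4, 242.3], 182)]
tape_roll [(0.66, [297.7, 251.2], 139)]
beaker [(0.78, [343.4, 147.1], 443)]
petri_dish [(0.67, [364.2, 163.3], 293)]
{'time_s': 1.2, 'joints': array([-1.198,  0.536, -0.004,  1.538,  0.003,  1.067, -0.071]), 'dq': array([ 0.   , -0.002, -0.   , -0.   ,  0.002, -0.001,  0.001]), 'effort': array([ -0.001, -57.09 ,   0.99 , -25.19 ,  -0.056,   0.011,   0.   ]), 'tool_pos': array([276.138, 588.403, 257.712]), 'tcp_rot': array([[ 0.425,  0.905,  0.   ],
       [ 0.905, -0.425, -0.   ],
       [-0.   ,  0.   , -1.   ]]), 'ft_force': array([-0.421,  0.198,  1.011]), 'ft_torque': array([ 0.016, -0.019, -0.021]), 'gripper_width': 87.9100694650979} 19.0
```

View pics/scene0.png

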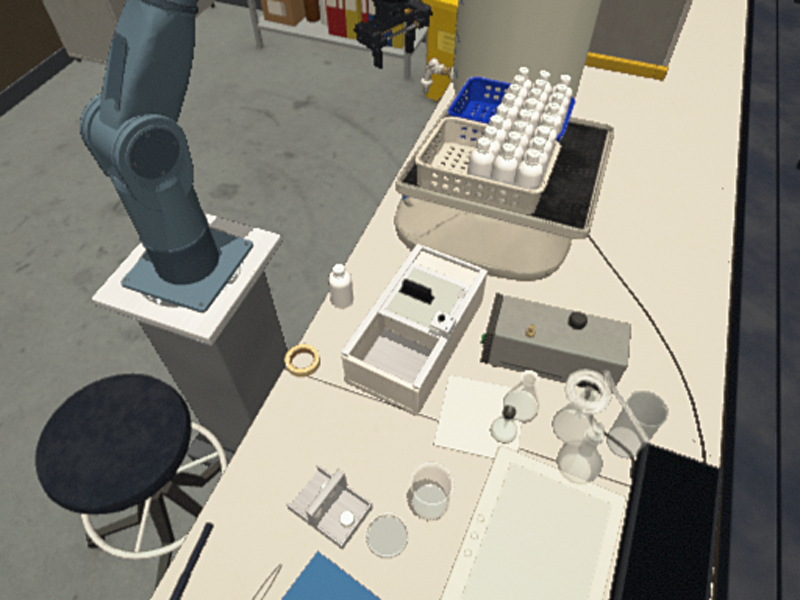

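View pics/top0.png

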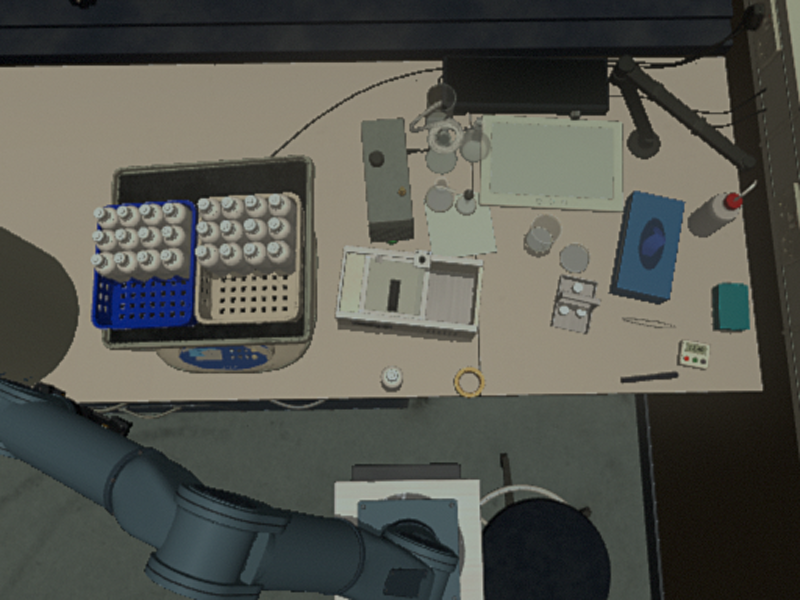

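The scene view shows the box in the middle (guard open, handle at ~(418,290), latch housing at ~(440,320)), with the tray at ~(330,505), and the beaker and dish right next to it. Zooming in on the relevant parts.

Run:
```python
from bench import arm, ik, sensors, eyes, spotter
import cv2, numpy as np
a=eyes.capture("scene")["frame"][:,:,::-1]; b=eyes.capture("top")["frame"][:,:,::-1]
def crop(im,r0,r1,c0,c1,k): return cv2.resize(im[r0:r1,c0:c1],None,fx=k,fy=k,interpolation=cv2.INTER_CUBIC)
def gd(im,r0,c0,k,st=10):
    for r in range((r0//st+1)*st,r0+im.shape[0]//k,st): cv2.putText(im,str(r),(0,(r-r0)*k),0,.35,(0,0,255));cv2.line(im,(0,(r-r0)*k),(8,(r-r0)*k),(0,0,255))
    for c in range((c0//st+1)*st,c0+im.shape[1]//k,st): cv2.putText(im,str(c),((c-c0)*k,10),0,.35,(255,0,0));cv2.line(im,((c-c0)*k,0),((c-c0)*k,8),(255,0,0))
    return im
cv2.imwrite("pics/z_top.png",gd(crop(b,125,225,330,430,6).copy(),125,330,6))
cv2.imwrite("pics/z_topbox.png",gd(crop(b,145,235,205,325,6).copy(),145,205,6))
cv2.imwrite("pics/z_scene.png",gd(crop(a,280,370,175,305,6).copy(),280,175,6))
cv2.imwrite("pics/z_scenebox.png",gd(crop(a,150,270,185,325,5).copy(),150,185,5))
```

```text
(no output)
```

View pics/z_top.png

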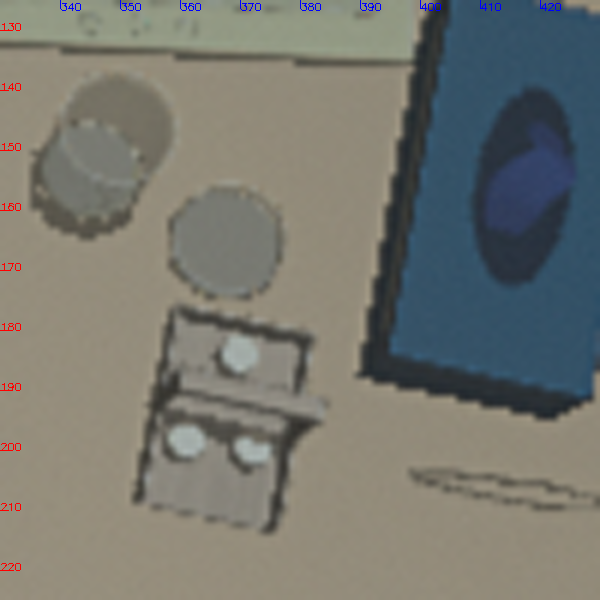

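View pics/z_topbox.png

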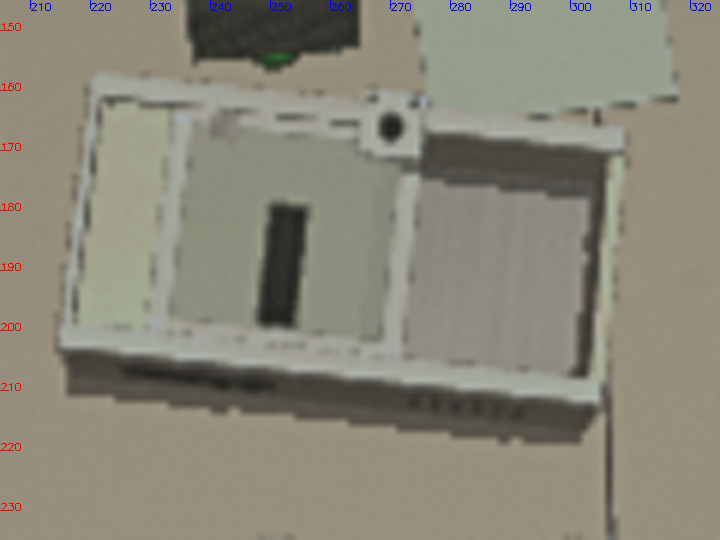

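View pics/z_scene.png

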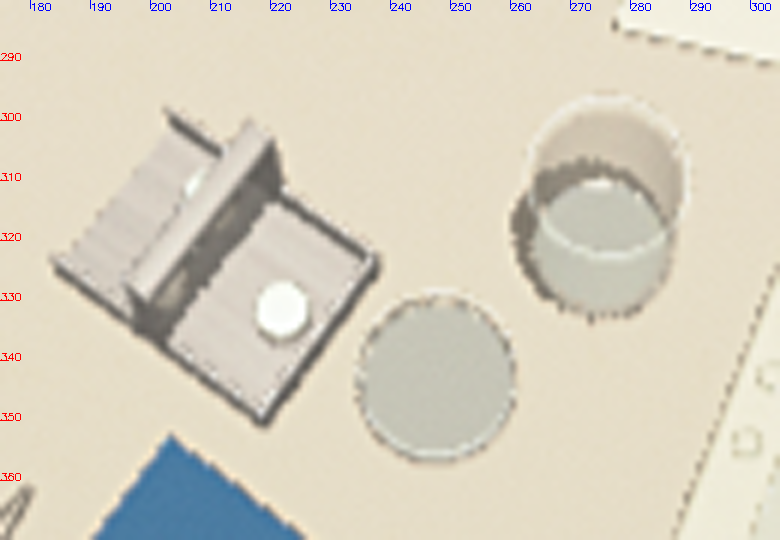

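View pics/z_scenebox.png

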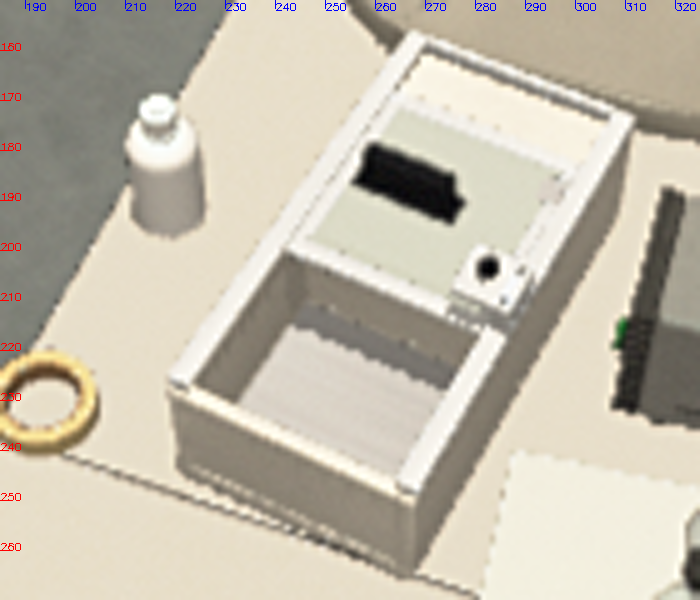

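```bash
cat > h.py <<'E'
from bench import arm, ik, sensors, eyes, spotter
import cv2, numpy as np
from scipy.optimize import least_squares
np.set_printoptions(precision=2,suppress=True)
def proj(c,P):
    T=np.linalg.inv(c["cam_to_world"]); p=(T[:3,:3]@np.asarray(P,float).T).T+T[:3,3]
    q=(c["mtx"]@p.T).T; return q[:,:2]/q[:,2:]
def rz(a): return np.array([[np.cos(a),-np.sin(a),0],[np.sin(a),np.cos(a),0],[0,0,1]])
def fit(obs,x0):
    def res(v):
        out=[]
        for c,pts in obs:
            L=np.array([p[:3] for p in pts],float); U=np.array([p[3:] for p in pts],float)
            out.append((proj(c,(rz(v[2])@L.T).T+[v[0],v[1],0])-U).ravel())
        return np.concatenate(out)
    r=least_squares(res,x0,x_scale=[100,100,1],loss='soft_l1'); return r.x,r.fun
def plane(c,uv,z):
    d=c["cam_to_world"][:3,:3]@np.linalg.solve(c["mtx"],[uv[0],uv[1],1]); o=c["cam_to_world"][:3,3]
    return o+d*(z-o[2])/d[2]
def save(n,name,r0,r1,c0,c1,k,im=None):
    c=eyes.capture(n); f=c["frame"][:,:,::-1] if im is None else im
    im=cv2.resize(f[r0:r1,c0:c1],None,fx=k,fy=k,interpolation=cv2.INTER_CUBIC); cv2.imwrite("pics/"+name,im); return c
E
python3 - <<'E'
from h import *
S=eyes.capture("scene");T=eyes.capture("top")
h=-.4
box=[(T,[(80,155,111,220,158.5),(80,-155,111,307,167),(-80,-155,111,303.5,212),(-80,155,111,214.5,203.5),(61,-20,148,268.5,166.5)]),
(S,[(-80,-155,111,220,227),(80,-155,111,267,250),(-80,155,111,267,157),(80,155,111,311,174),(80,-155,0,267,265.5),(61,-20,148,281.5,203.5)])]
b,r=fit(box,[500,0,0]);print("box",b,r.reshape(-1,2))
tr=[(T,[(-60,-42,25,358.5,177),(-60,42,25,381.5,182),(60,-42,25,352.5,208.5),(60,42,25,375,213),(0,42,82,383.5,193)]),
(S,[(0,42,82,197,327),(0,-42,82,217.5,301.5),(60,42,25,183,324),(60,-42,25,202,299.5),(-60,-42,25,237,324),(-60,42,25,218,349)])]
t,r=fit(tr,[500,-300,3.1]);print("tray",t,r.reshape(-1,2))
print("handle plane z136 top", plane(T,(251,189),136), "scene",plane(S,(266,185),136))
print([proj(T,[[*(rz(b[2])@np.array([0,y,0]))[:2]+b[:2],136]]) for y in (60,80)])
for im,c,nm in ((T,T,'t'),(S,S,'s')):
    f=cv2.resize(c["frame"][:,:,::-1],None,fx=4,fy=4,interpolation=cv2.INTER_CUBIC)
    def poly(v,L,col):
        p=proj(c,(rz(v[2])@np.array(L,float).T).T+[v[0],v[1],0]);cv2.polylines(f,[np.round(p*4+2).astype(int)],True,col)
    R=lambda a,b2,z:[(-a,-b2,z),(a,-b2,z),(a,b2,z),(-a,b2,z)]
    poly(b,R(80,155,111),(0,0,255));poly(b,R(80,155,0),(0,255,0))
    poly(t,R(60,42,25),(0,0,255));poly(t,R(60,42,0),(0,255,0));poly(t,R(7,42,82),(255,0,0))
    poly(b,[(-68,-143,20),(68,-143,20),(68,-13,20),(-68,-13,20)],(255,0,0))
    poly(b,[(42,-38,136),(80,-38,136),(80,-2,136),(42,-2,136)],(255,0,255))
    r=(500,900,800,1600) if nm=='t' else (600,1200+230,650,1300)
    g=f[r[0]:r[1],r[2]:r[3]]; 
    if nm=='s': g=cv2.resize(g,None,fx=.7,fy=.7)
    cv2.imwrite(f"pics/fit_{nm}.png",g)
E
```

```text
box [555.78 -15.3   -0.11] [[-0.34 -1.06]
 [ 3.14 -0.94]
 [ 3.02  0.28]
 [-0.31 -0.16]
 [ 1.93 -1.62]
 [-3.2  -1.18]
 [ 0.23 -1.34]
 [-1.14 -2.29]
 [ 0.12 -2.26]
 [-0.43  1.67]
 [ 1.18 -1.08]]
tray [ 534.97 -390.74    2.91] [[ 0.9  -1.78]
 [ 1.04 -1.83]
 [ 1.01 -1.02]
 [ 1.96 -0.44]
 [ 0.49  0.06]
 [-0.47  0.72]
 [ 0.1  -1.05]
 [-1.25 -2.11]
 [ 0.08 -2.93]
 [ 0.47 -2.87]
 [-0.19 -0.4 ]]
handle plane z136 top [535.77  23.7  136.  ] scene [544.68   9.76 136.  ]
[array([[244.69, 181.19]]), array([[238.71, 180.62]])]
```

View pics/fit_t.png

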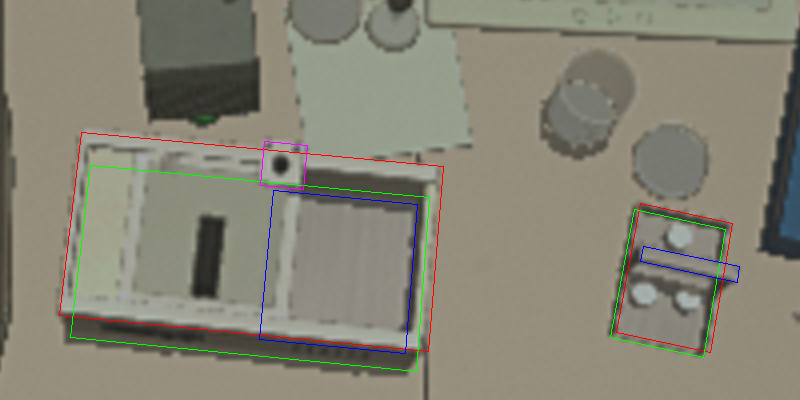

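View pics/fit_s.png

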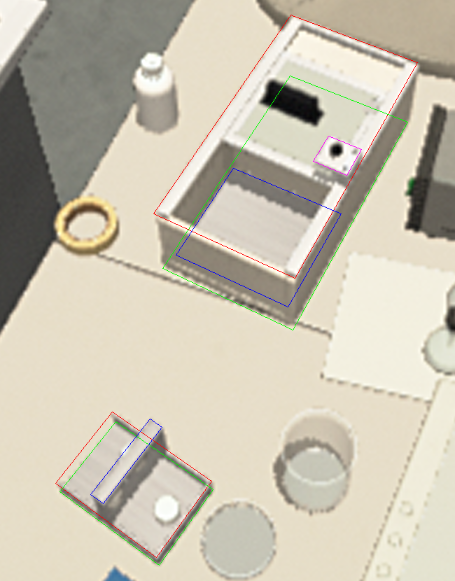

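Run:
```python
from h import *
S=eyes.capture("scene");T=eyes.capture("top")
B={'T':(T,[(80,155,111,220,158.5),(80,-155,111,307,167),(-80,-155,111,303.5,212),(-80,155,111,214.5,203.5)]),
'S':(S,[(-80,-155,111,220,227),(80,-155,111,267,250),(-80,155,111,267,157),(80,155,111,311,174),(80,-155,0,267,265.5)])}
TR={'T':(T,[(-60,-42,25,358.5,177),(-60,42,25,381.5,182),(60,-42,25,352.5,208.5),(60,42,25,375,213)]),
'S':(S,[(60,42,25,183,324),(60,-42,25,202,299.5),(-60,-42,25,237,324),(-60,42,25,218,349)])}
for k in 'TS':
    for nm,o,x0 in (("box",B,[550,0,-.1]),("tray",TR,[530,-390,2.9])):
        v,r=fit([o[k]],x0);print(k,nm,v);print(r.reshape(-1,2).T)
        print([plane(o[k][0],p[3:],p[2]) for p in o[k][1]])
print("base origin top",proj(T,[[0,0,0],[0,0,100]]),"scene",proj(S,[[0,0,0],[0,0,0.]]), "tcp",proj(T,[sensors.state()['tool_pos']]),proj(S,[sensors.state()['tool_pos']]))
for n in ("top","scene"):
  for t,z in (("petri_dish",8),("tape_roll",10),("beaker",46),("spare_bottle",50)):
    r=spotter.masks_of(n,t)
    if r:
      m=r[0]["mask"]; ys,xs=np.where(m); print(n,t,xs.min(),xs.max(),ys.min(),ys.max(),plane(S if n=="scene" else T,[(xs.min()+xs.max())/2,(ys.min()+ys.max())/2],z), plane(S if n=="scene" else T,[(xs.max()+.5),ys.mean()],z)-plane(S if n=="scene" else T,[(xs.min()-.5),ys.mean()],z))
```

```text
T box [554.32 -10.61  -0.12]
[[-1.71  1.79  1.62 -1.72]
 [-0.64 -0.49  0.74  0.28]]
[array([649.25, 128.34, 111.  ]), array([ 614.35, -167.62,  111.  ]), array([ 459.64, -150.06,  111.  ]), array([493.54, 146.82, 111.  ])]
T tray [ 530.32 -386.08    2.89]
[[-0.06  0.03 -0.44  0.47]
 [-0.6  -0.34  0.1   1.  ]]
[array([ 596.62, -360.23,   25.  ]), array([ 576.9 , -441.36,   25.  ]), array([ 482.82, -332.17,   25.  ]), array([ 465.4, -410.6,   25. ])]
S box [559.24 -18.78  -0.12]
[[-2.8   0.59 -0.18  1.09 -0.1 ]
 [-0.1   0.12 -1.29 -0.96  3.05]]
[array([ 468.64, -160.48,  111.  ]), array([ 618.3 , -182.55,  111.  ]), array([501.07, 139.59, 111.  ]), array([655.27, 120.37, 111.  ]), array([ 616.81, -172.92,    0.  ])]
S tray [ 537.83 -395.91    2.91]
[[-1.2   0.2   0.71 -0.  ]
 [ 0.12 -0.88 -0.64  2.02]]
[array([ 472.51, -421.4 ,   25.  ]), array([ 489.83, -343.53,   25.  ]), array([ 604.87, -371.25,   25.  ]), array([ 584.39, -446.26,   25.  ])]
base origin top [[260.86 352.79]
 [261.02 357.08]] scene [[121.04 168.58]
 [121.04 168.58]] tcp [[ 59.43 270.06]] [[252.22  32.13]]
top petri_dish 358 377 155 175 [ 644.85 -399.48    8.  ] [ -1.22 -72.81   0.  ]
top tape_roll 296 308 236 252 [ 362.29 -150.8    10.  ] [ -0.8  -45.67   0.  ]
top beaker 337 358 137 161 [ 695.18 -322.32   46.  ] [ -1.3  -78.77   0.  ]
top spare_bottle 244 258 234 249 [370.29  27.31  50.  ] [ -0.9  -51.34   0.  ]
scene petri_dish 234 260 328 355 [ 643.7  -398.88    8.  ] [65.43 24.79  0.  ]
scene tape_roll 182 204 220 240 [ 360.24 -144.92   10.  ] [67.27 25.48  0.  ]
scene beaker 262 289 296 332 [ 692.28 -317.81   46.  ] [68.3  25.88  0.  ]
scene spare_bottle 210 225 170 196 [370.03  26.21  50.  ] [49.23 18.64  0.  ]
```

```bash
cat > mf.py <<'E'
from h import *
from scipy.optimize import minimize
from scipy.ndimage import gaussian_filter
def R(a,b,z): return [(-a,-b,z),(a,-b,z),(a,b,z),(-a,b,z)]
TRAY=[R(60,42,0)+R(60,42,25)[:], R(7,42,0)+R(7,42,82)]
BOX=[R(80,155,0)+R(80,155,100),R(80,149,105)+R(80,149,111),[(x,y,z) for x in(42,80) for y in(-38,-2) for z in (100,136)]]
def sil(c,hulls,v,k=4):
    im=np.zeros((384*k,512*k),np.uint8)
    for H in hulls:
        p=proj(c,(rz(v[2])@np.array(H,float).T).T+[v[0],v[1],0])
        hp=cv2.convexHull(np.round((p+.5)*k).astype(np.int32)); cv2.fillConvexPoly(im,hp,255)
    return cv2.resize(im,(512,384),interpolation=cv2.INTER_AREA)/255.
def mfit(obs,hulls,x0):
    def cost(d):
        v=[x0[0]+d[0],x0[1]+d[1],x0[2]+d[2]/100]; s=0
        for c,m in obs:
            a=sil(c,hulls,v); s+=np.abs(a-m).sum()/m.sum()
        return s
    r=minimize(cost,[0,0,0],method="Nelder-Mead",options=dict(initial_simplex=[[0,0,0],[10,0,0],[0,10,0],[0,0,8]],xatol=.1,fatol=1e-4))
    return np.array([x0[0]+r.x[0],x0[1]+r.x[1],x0[2]+r.x[2]/100]),r.fun
def best(n,t):
    r=spotter.masks_of(n,t); return r[0]["mask"].astype(float) if r else None
E
python3 - <<'E'
from mf import *
C={n:eyes.capture(n) for n in("top","scene")}
for t,H,x0 in (("tray",TRAY,[535,-390,2.9]),("steriliser",BOX,[556,-14,-.12])):
    M={n:best(n,t) for n in C}
    for ns in (["top"],["scene"],["top","scene"]):
        print(t,ns,*mfit([(C[n],M[n]) for n in ns],H,x0), [int(M[n].sum()) for n in ns])
    for n in C:
        f=C[n]["frame"][:,:,::-1].copy(); f[M[n]>0,2]=255
        cv2.imwrite(f"pics/m_{t}_{n}.png",f)
E
```

```text
tray ['top'] [ 536.84 -389.16    2.91] 0.16284086899541309 [778]
tray ['scene'] [362.13  71.35  -1.04] 1.2132663533733052 [363]
tray ['top', 'scene'] [ 536.58 -388.04    2.85] 5.724507936269893 [778, 363]
steriliser ['top'] [559.79 -12.13  -0.12] 0.025502364438178434 [4673]Traceback (most recent call last):
  File "<stdin>", line 6, in <module>
  File "mf.py", line 19, in mfit
    r=minimize(cost,[0,0,0],method="Nelder-Mead",options=dict(initial_simplex=[[0,0,0],[10,0,0],[0,10,0],[0,0,8]],xatol=.1,fatol=1e-4))
    res = _minimize_neldermead(fun, x0, args, callback, bounds=bounds,
                               **options)
    fsim[k] = func(sim[k])
              ~~~~^^^^^^^^
    fx = function(np.copy(x), *(wrapper_args + args))
  File "mf.py", line 17, in cost
    a=sil(c,hulls,v); s+=np.abs(a-m).sum()/m.sum()
                                ~^~
TypeError: unsupported operand type(s) for -: 'float' and 'NoneType'
```

Run:
```python
from mf import *
for t,H,x0,mn in (("tray",TRAY,[537,-389,2.91],1000),("steriliser",BOX,[560,-12,-.12],4000)):
    O={}
    for k in range(4):
      for n in("top","scene"):
        c=eyes.capture(n); pr=sil(c,H,x0)>.5
        for d in spotter.masks_of(n,t):
            iou=(d["mask"]&pr).sum()/(d["mask"]|pr).sum()
            if iou>O.get(n,(0.5,))[0]: O[n]=(iou,c,d["mask"].astype(float))
    print(t,{n:O[n][0] for n in O})
    for ns in [[n] for n in O]+[list(O)]:
        print(ns,*mfit([(O[n][1],O[n][2]) for n in ns],H,x0))
```

```text
tray {'top': np.float64(0.8844884488448845), 'scene': np.float64(0.8652606912712361)}
['top'] [ 536.96 -388.84    2.9 ] 0.13687663099427805
['scene'] [ 536.46 -390.98    2.91] 0.12647123707193003
['top', 'scene'] [ 536.67 -389.72    2.91] 0.2801867838267573
steriliser {'top': np.float64(0.9769900497512438), 'scene': np.float64(0.9521398235870631)}
['top'] [559.58 -11.83  -0.12] 0.025748950606635616
['scene'] [555.84  -9.7   -0.13] 0.01802874580044928
['top', 'scene'] [557.63 -10.85  -0.13] 0.060440648258343985
```

```bash
cat > g.py <<'E'
from mf import *
BX=np.array([558,-11,-.125]); TR0=np.array([536.7,-389.7,2.91])
def ry(a): return np.array([[np.cos(a),0,np.sin(a)],[0,1,0],[-np.sin(a),0,np.cos(a)]])
def b2w(x,y,z): return rz(BX[2])@np.array([x,y,z],float)+[BX[0],BX[1],0]
def tool(yaw,th=0,s=1):
    R0=np.array([[s,0,0],[0,-s,0],[0,0,-1.]]); return rz(yaw)@ry(th)@R0
def trayTCP(lip,yaw,th): return lip+rz(yaw)@ry(th)@np.array([-60,0,72.])
E
python3 - <<'E'
from g import *
for s in (1,-1):
    print(s,"grasp",ik([536.7,-389.7,77],tool(2.91,0,s)),ik([536.7,-389.7,250],tool(2.91,0,s)))
    y=BX[2]+np.pi
    for th in (0,20,45,55):
        P=trayTCP(b2w(35,-90,105 if th else 125),y,np.radians(th)); print(th,P,ik(P,tool(y,np.radians(th),s)))
    for yy in (BX[2]+np.pi/2*s,): print("push",ik(b2w(0,90,130),tool(yy)),ik(b2w(0,-50,130),tool(yy)))
print(ik([276,588,480],sensors.state()["tcp_rot"]), ik([300,-250,480],tool(2.91)))
E
```

```text
1 grasp [-0.07  1.11  1.08  1.64 -1.09  1.1  -2.03] [-0.08  0.83  1.09  1.55 -0.76  1.24 -2.24]
0 [ 641.04 -112.14  197.  ] [-0.54  0.88  1.09  1.63 -0.84  1.16 -2.52]
20 [ 613.01 -108.62  193.18] [-0.68  0.7   1.09  2.   -1.13  0.7  -2.2 ]
45 [ 573.09 -103.6   198.34] [ 0.29  0.36 -0.23  2.34  2.87  0.36  0.28]
55 [ 557.13 -101.6   195.45] None
push [-0.31  0.58  0.12  1.84 -0.1   0.73  1.32] [-0.12  0.56  0.19  1.89 -0.16  0.71  1.61]
-1 grasp [ 0.08  0.93  0.77  1.63 -0.78  0.91  0.91] [ 0.03  0.71  0.86  1.54 -0.57  1.15  0.77]
0 [ 641.04 -112.14  197.  ] [-0.27  0.66  0.56  1.61 -0.41  0.99  0.3 ]
20 [ 613.01 -108.62  193.18] [-0.35  0.48  0.57  1.98 -0.6   0.46  0.51]
45 [ 573.09 -103.6   198.34] [ 0.98  0.6  -1.06  2.31  2.24  0.57 -2.02]
55 [ 557.13 -101.6   195.45] None
push [-0.66  0.66  0.61  1.86 -0.52  0.79 -1.47] [-0.45  0.64  0.65  1.91 -0.55  0.77 -1.19]
[-1.21  0.41  0.01  1.21 -0.    1.52 -0.07] [ 1.41 -0.09 -0.75  1.78 -0.06  1.43 -2.7 ]
```

Run:
```python
from g import *
s0=sensors.state()
arm.move_straight([276,588,500],velocity=300)
arm.move_ptp([520,-380,420],tool(2.91,0,-1))
s=sensors.state();print(s["time_s"],s["tool_pos"],s["joints"])
arm.move_ptp([536.7,-389.7,150],tool(2.91,0,-1))
s=sensors.state();print(s["time_s"],s["tool_pos"],s["joints"])
save("scene","a1.png",250,384,130,330,4); save("top","a2.png",110,240,310,440,4)
```

```text
8.25 [ 520.61 -379.34  419.87] [-0.12  0.65  1.19  1.38 -0.6   1.5   0.8 ]
9.3 [ 537.55 -390.55  151.65] [-0.02  0.9   0.96  1.61 -0.82  1.07  0.94]
```

View pics/a1.png

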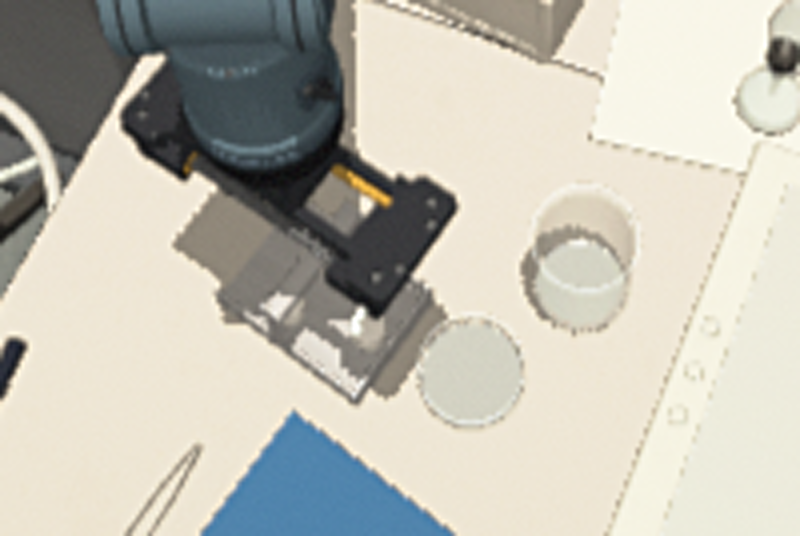

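View pics/a2.png

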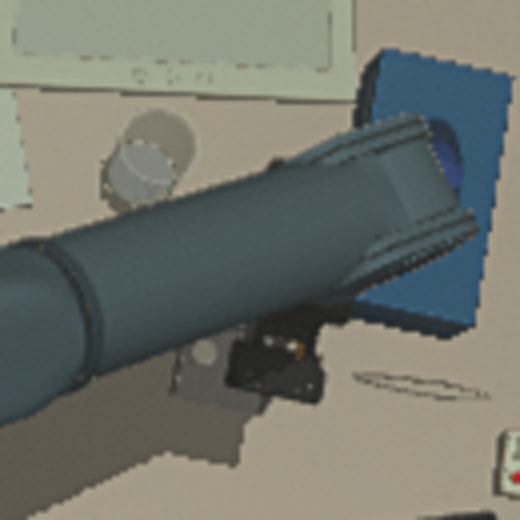

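The gripper (black body at ~(330,200) in the scene crop) straddles the tray handle and lines up with the tray; the caps at (280,305) and (365,320) are clear of it. I'll descend and grasp.

Run:
```python
from g import *
print(arm.move_straight([536.7,-389.7,77],ori=tool(2.91,0,-1),velocity=80,guard=15))
s=sensors.state();print(s["time_s"],s["tool_pos"],s["ft_force"])
arm.grasp(force=40)
s=sensors.state();print(s["time_s"],s["gripper_width"],s["tool_pos"],s["ft_force"])
arm.move_straight([536.7,-389.7,107],velocity=60)
s=sensors.state();print(s["time_s"],s["gripper_width"],s["tool_pos"],s["ft_force"])
save("scene","b1.png",250,384,130,330,4)
```

```text
False
10.4583 [ 536.92 -390.09   77.56] [-0.39  0.13 -0.81]
11.575 13.26324601577391 [ 536.57 -389.72   76.98] [-0.59  0.24 -0.49]
12.225 13.247818960267887 [ 536.76 -389.5   107.02] [-0.27 -0.03 -2.66]
```

View pics/b1.png

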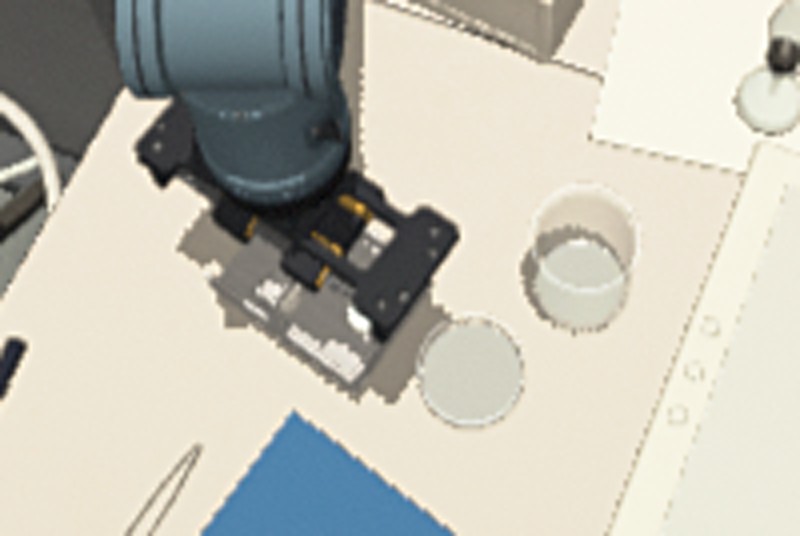

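Tray held (width 13.2 mm, about 2 N more weight). Next is the move to the chamber, with the lip turned towards the box's +y.

```bash
cat >> g.py <<'E'
YP=BX[2]+np.pi/2
def pour(lip,th):
    t=np.radians(th); return b2w(*lip)+rz(YP)@ry(t)@np.array([-60,0,74.]), tool(YP,t,-1)
def st(m=""):
    s=sensors.state();print(m,round(s["time_s"],2),s["tool_pos"],s["joints"],s["ft_force"],round(s["gripper_width"],1))
E
python3 - <<'E'
from g import *
arm.move_straight([536.7,-389.7,240],velocity=150); st()
P,O=pour((-8,-112,170),0); print(P)
mid=tool((2.91+YP)/2,0,-1)
arm.move_straight([520,-300,245],ori=mid,velocity=130); st()
arm.move_straight(P,ori=O,velocity=130); st()
save("scene","c1.png",150,300,150,350,4)
E
```

```text
13.31 [ 536.39 -389.08  238.89] [-0.06  0.81  1.04  1.56 -0.73  1.21  0.89] [ 0.26 -0.26 -3.56] 13.5
[ 528.62 -180.66  244.  ]
 14.19 [ 519.86 -300.27  244.71] [-0.31  0.8   1.21  1.73 -0.8   1.2   0.16] [-1.26 -0.9  -1.71] 13.2
 15.26 [ 528.46 -181.52  244.14] [-0.57  0.74  1.24  1.84 -0.77  1.15 -0.75] [-0.2  -1.   -2.95] 13.5
```

View pics/c1.png

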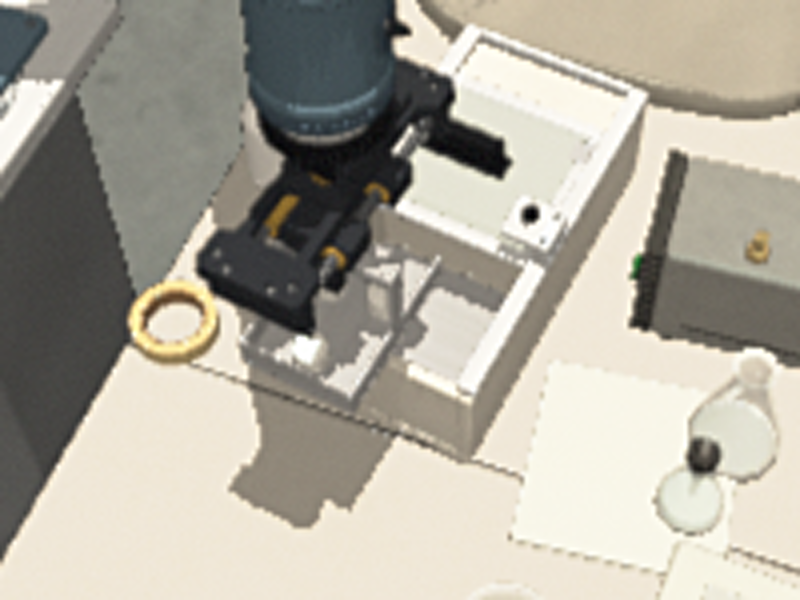

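Run:
```python
from g import *
c=eyes.capture("scene")
print(proj(c,[b2w(34,-112,195),b2w(34,-232,195),b2w(34,-112,167), b2w(80,-155,100),b2w(61,-20,148)]))
```

```text
[[260.41 212.1 ]
 [237.85 247.38]
 [260.37 217.99]
 [267.81 249.59]
 [283.75 201.63]]
```

Projected tray and box corners agree with the picture to within 1–2 px. Now lower and tilt in small steps about the lip.

Run:
```python
from g import *
P,O=pour((-8,-114,125),0); arm.move_straight(P,ori=O,velocity=80,guard=15)
for th,z in ((8,120),(16,114),(24,110),(32,108),(40,107),(47,107)):
    P,O=pour((-8,-114,z),th); r=arm.move_straight(P,ori=O,velocity=60,guard=20); st((th,r))
    if r: break
arm.dwell(0.5); st()
save("scene","d1.png",150,300,150,350,4)
save("top","d2.png",120,250,220,370,5)
```

```text
(8, False) 16.41 [ 530.37 -170.45  201.76] [-0.65  0.8   1.21  1.9  -0.74  0.99 -0.83] [ 0.5  -0.83 -3.27] 13.6
(16, False) 16.76 [ 531.07 -160.19  201.72] [-0.76  0.83  1.23  1.92 -0.64  0.92 -0.98] [ 0.91 -0.17 -3.83] 13.8
(24, False) 17.12 [ 532.37 -148.6   202.18] [-0.85  0.87  1.24  1.92 -0.52  0.88 -1.14] [ 0.16 -0.3  -2.78] 13.5
(32, False) 17.48 [ 534.02 -135.93  202.87] [-0.93  0.93  1.24  1.92 -0.41  0.86 -1.3 ] [-1.77 -0.75 -2.79] 13.5
(40, False) 17.86 [ 535.68 -122.81  202.67] [-1.    1.01  1.24  1.9  -0.32  0.87 -1.44] [ 0.39 -0.78 -3.2 ] 13.2
(47, False) 18.2 [ 537.26 -111.02  201.7 ] [-1.05  1.1   1.24  1.88 -0.25  0.9  -1.54] [-0.39 -1.44 -2.7 ] 13.3
 18.7 [ 537.44 -110.14  201.44] [-1.05  1.1   1.24  1.88 -0.25  0.9  -1.55] [ 0.11  0.17 -3.02] 13.6
```

View pics/d1.png

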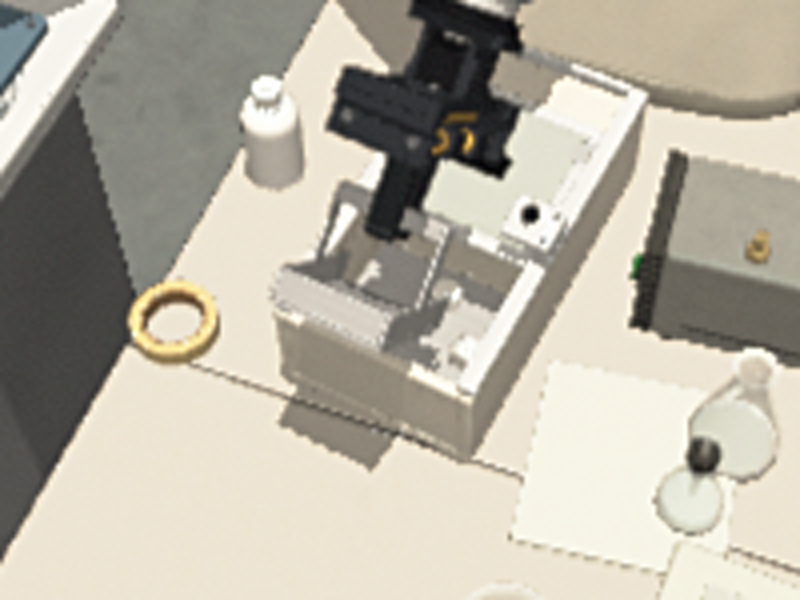

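View pics/d2.png

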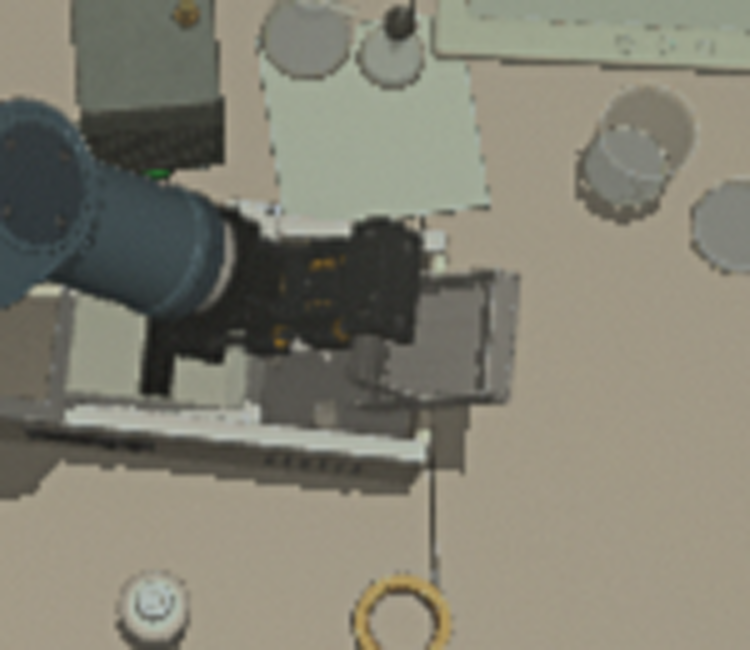

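The tray floor is clear in both views. White caps show inside the chamber in the scene crop at ~(375,270), (450,300) and (465,350). I'll bring the tray back level and return it to its original place.

Run:
```python
from g import *
P,O=pour((-8,-114,165),47); arm.move_straight(P,ori=O,velocity=120)
for th,y in ((32,-125),(16,-140),(0,-155)):
    P,O=pour((-8,y,165),th); arm.move_straight(P,ori=O,velocity=110)
st()
mid=tool((2.91+YP)/2,0,-1)
arm.move_straight([520,-310,230],ori=mid,velocity=150)
arm.move_straight([536.7,-389.7,180],ori=tool(2.91,0,-1),velocity=150)
arm.move_straight([536.7,-389.7,100],velocity=120); st()
print(arm.move_straight([536.7,-389.7,77],velocity=30,guard=6)); st()
save("scene","e1.png",150,384,130,330,3)
```

```text
20.96 [ 523.56 -222.05  237.74] [-0.29  0.55  0.85  1.81 -0.48  1.   -0.94] [ 0.41  0.49 -2.47] 13.1
 23.54 [ 537.15 -390.12  100.71] [ 0.31  0.78  0.38  1.61 -0.36  0.82  0.61] [-0.36  0.3  -2.34] 13.0
True
 24.28 [ 536.36 -389.4    76.94] [ 0.32  0.81  0.36  1.62 -0.37  0.78  0.61] [-1.05  0.31  5.26] 13.2
```

View pics/e1.png

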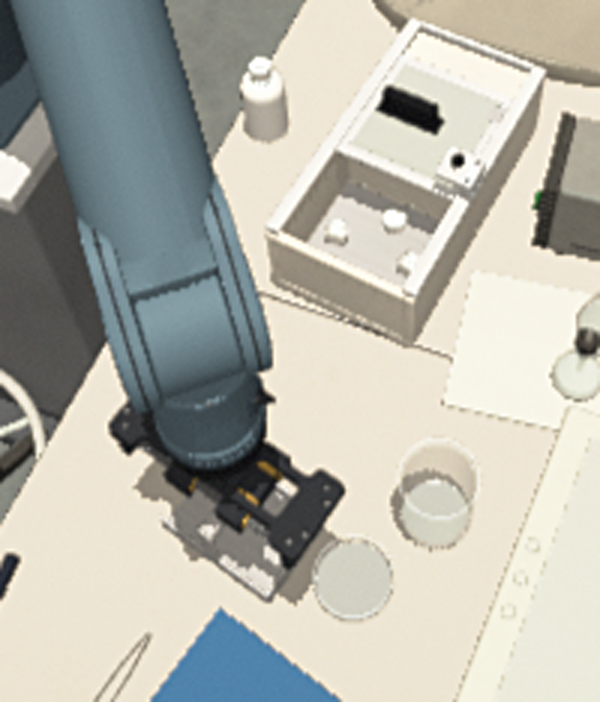

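All three caps lie in the chamber, at (337,232), (395,220) and (407,263). The tray has touched down upright, so I'll release it and look at the guard handle.

Run:
```python
from g import *
arm.gripper_open(); st()
arm.move_straight([536.7,-389.7,200],velocity=200); st()
arm.move_ptp([400,-200,330],tool(YP,0,-1)); st()
C={n:eyes.capture(n) for n in("top","scene")}
H=[R(30,7,106)+R(30,7,136)]
O=[]
for n,(r0,r1,c0,c1) in (("top",(170,210,240,264)),("scene",(172,200,250,282))):
    f=C[n]["frame"].astype(int).max(2); m=np.zeros(f.shape); m[r0:r1,c0:c1]=(f[r0:r1,c0:c1]<75); O.append((C[n],m)); print(n,m.sum())
w=b2w(0,52,0)
for o in (O[:1],O[1:],O):
    v,e=mfit(o,H,[w[0],w[1],BX[2]]); print(v,e, rz(-BX[2])@(np.array([v[0],v[1],0])-[BX[0],BX[1],0]))
save("scene","f1.png",150,384,130,330,3);save("top","f2.png",120,250,220,400,4)
```

```text
25.5 [ 535.47 -388.56   75.76] [ 0.32  0.81  0.36  1.62 -0.37  0.78  0.61] [-0.26  0.27 -0.83] 88.0
 26.27 [ 536.19 -389.04  198.86] [ 0.28  0.66  0.43  1.57 -0.31  0.99  0.57] [ 0.02 -0.58  0.63] 87.7
 27.82 [ 400.16 -200.12  329.84] [-0.49  0.12  0.94  2.   -0.11  1.07 -1.19] [-0.86 -0.2  -0.54] 88.2
top 165.0
scene 172.0
[538.66  21.74  -0.17] 0.4393582887700535 [-23.27  30.07   0.  ]
[544.1   18.23  -0.09] 0.1894436844505244 [-17.44  27.27   0.  ]
[542.68  20.56   0.07] 0.9023604029349582 [-19.14  29.4    0.  ]
```

View pics/f1.png

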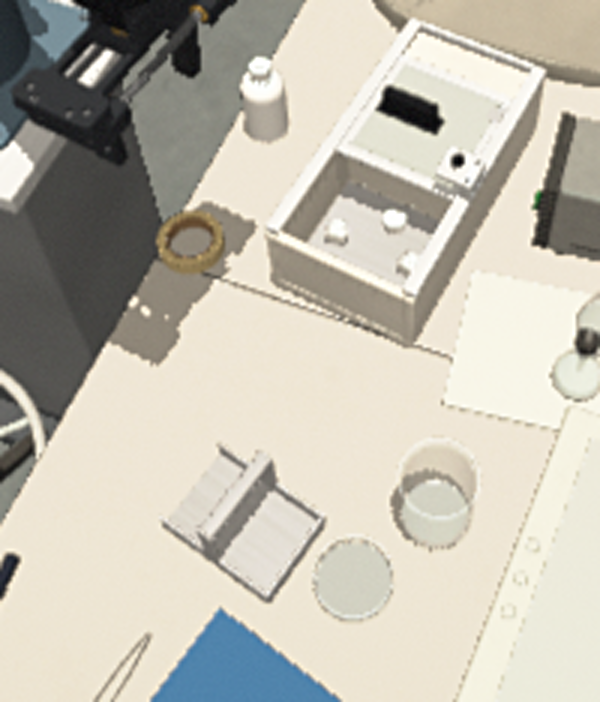

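View pics/f2.png

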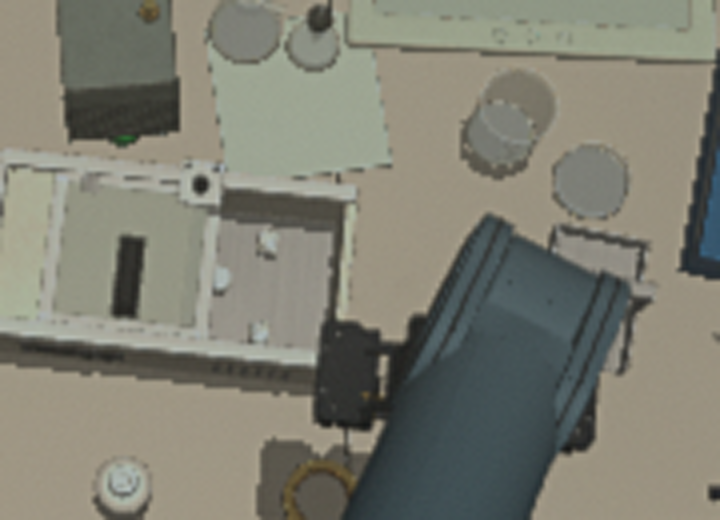

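The tray is empty and upright at ~(245,520), the three caps are in the chamber, and the other items haven't moved. The handle's centre is at box (≈-18, 29). I'll push it with closed fingers from its +y side, with the jaws along the box's x so the body stays away from the rocker.

Run:
```python
from g import *
O=tool(BX[2],0,1)
for y,z in((72,260),(72,131),(-90,131)): print(b2w(-18,y,z),ik(b2w(-18,y,z),O))
arm.move_ptp(b2w(-18,0,300),O); arm.grasp(force=30); st()
arm.move_straight(b2w(-18,72,260),ori=O,velocity=200); st()
print(arm.move_straight(b2w(-18,72,131),velocity=100,guard=10)); st()
save("scene","g1.png",130,280,170,370,4);save("top","g2.png",120,250,200,350,4)
```

```text
[549.12  62.68 260.  ] [-0.6   0.4   0.52  1.82 -0.24  0.98 -0.1 ]
[549.12  62.68 131.  ] [-0.51  0.58  0.42  1.91 -0.34  0.72 -0.02]
[528.92 -98.05 131.  ] [-0.24  0.56  0.45  1.95 -0.37  0.71  0.3 ]
 30.43 [540.14  -8.72 299.98] [-0.52  0.33  0.57  1.81 -0.2   1.06  0.  ] [-0.1   0.43 -0.71] 0.5
 30.98 [549.15  61.71 260.19] [-0.6   0.4   0.53  1.82 -0.24  0.98 -0.1 ] [0.87 0.05 0.19] 0.4
False
 32.42 [549.58  62.75 131.58] [-0.52  0.58  0.44  1.91 -0.36  0.72 -0.01] [ 0.53 -0.39  0.77] 0.4
```

View pics/g1.png

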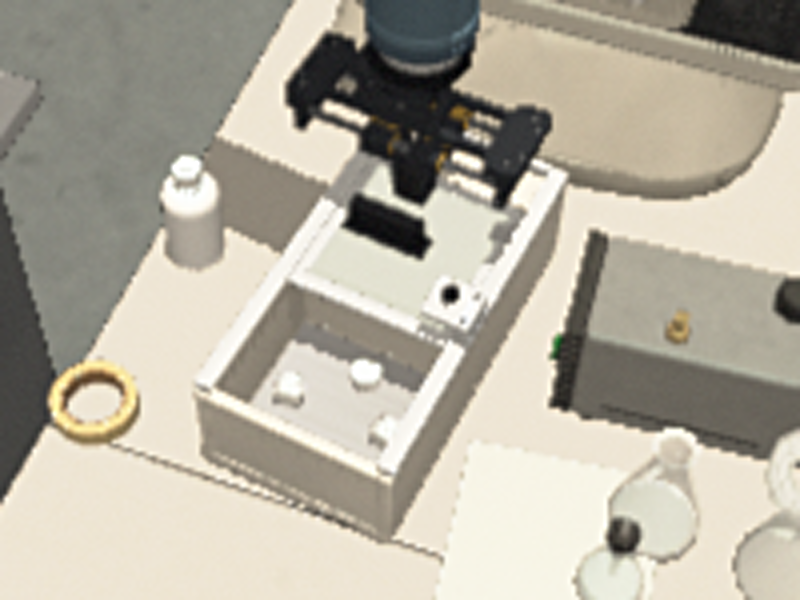

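The closed fingers (415,185) stand behind the handle (388,225), slightly right of its middle. I'll shift a little and push.

Run:
```python
from g import *
arm.move_straight(b2w(-24,72,131),velocity=60)
print(arm.move_straight(b2w(-24,35,131),velocity=60,guard=15)); st()
print(arm.move_straight(b2w(-24,-45,131),velocity=60,guard=15)); st()
save("scene","h1.png",130,280,170,370,4)
```

```text
False
 33.54 [538.52  26.48 131.01] [-0.47  0.56  0.44  1.95 -0.35  0.71  0.06] [0.2  0.26 0.13] 0.3
False
 35.02 [529.04 -48.7  131.02] [-0.32  0.55  0.43  1.96 -0.36  0.7   0.21] [ 2.3  13.04 -0.4 ] 0.4
```

View pics/h1.png

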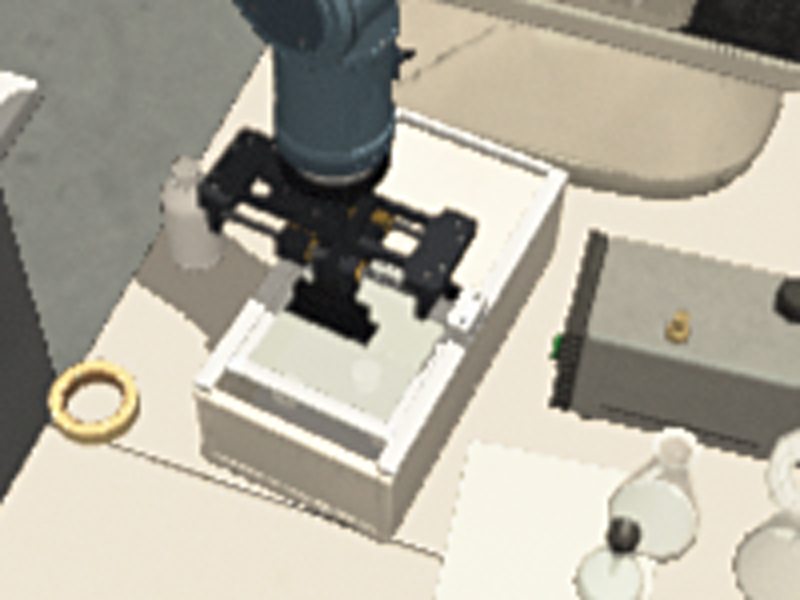

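Run:
```python
from g import *
for y in np.arange(-48,-106,-4):
    r=arm.move_straight(b2w(-24,y,131),velocity=30,guard=25)
    s=sensors.state(); p=rz(-BX[2])@(s["tool_pos"]-[BX[0],BX[1],0]); print(y,r,p,s["ft_force"],round(s["time_s"],2))
    if r: break
save("scene","i1.png",130,280,170,370,4)
```

```text
-48 False [-24.04 -43.83 131.03] [ 1.55 13.53  0.93] 35.33
-52 False [-24.03 -47.23 131.03] [ 0.86 14.59  0.53] 35.61
-56 False [-24.   -56.56 131.07] [ 1.19  1.98 -0.49] 35.89
-60 False [-24.11 -61.22 131.01] [ 0.23 -0.08  0.23] 36.17
-64 False [-24.13 -61.48 130.99] [0.77 8.82 2.48] 36.46
-68 False [-24.15 -61.69 131.  ] [ 1.25 17.35  2.77] 36.74
-72 False [-24.16 -61.87 131.02] [ 2.16 27.46  6.1 ] 37.02
-76 False [-24.17 -62.04 131.04] [ 1.08 35.38  6.99] 37.31
-80 False [-24.22 -62.21 131.03] [ 2.84 46.17  8.29] 37.59
-84 False [-24.24 -62.41 131.03] [ 2.49 53.88 11.03] 37.88
-88 False [-24.23 -62.6  131.06] [ 3.45 64.38 13.43] 38.16
-92 False [-24.24 -62.77 131.1 ] [ 2.91 71.94 14.13] 38.44
-96 False [-24.27 -62.94 131.09] [ 3.53 81.9  16.16] 38.73
-100 False [-24.26 -63.13 131.12] [ 4.55 90.46 19.44] 39.01
-104 False [-24.29 -63.3  131.12] [  4.65 100.2   20.29] 39.29
```

View pics/i1.png

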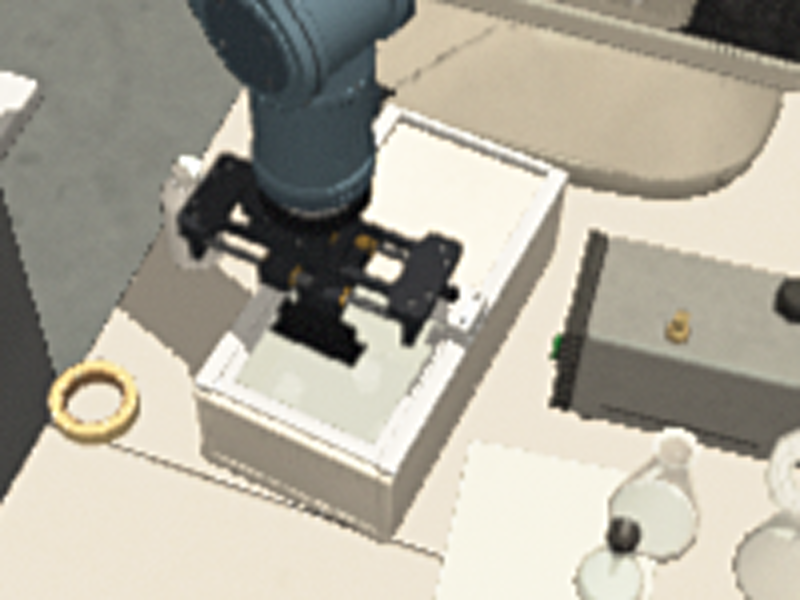

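The force dropped from 14.6 N to 2 N at y≈-56, which fits the click, and the guard met a hard stop at -61. The force threshold is relative to each move, so my small steps let the push climb to 100 N against the stop, still under the 120 N limit. Backing off now.

Run:
```python
from g import *
arm.move_straight(b2w(-24,-45,131),velocity=60); st()
arm.move_straight(b2w(-24,-35,131),velocity=60); st()
arm.move_straight(b2w(-24,-35,280),velocity=200)
arm.move_ptp([400,-150,380],tool(BX[2],0,1)); st()
arm.dwell(.5)
C={n:eyes.capture(n) for n in("top","scene")}
save("scene","j1.png",130,384,150,330,3);save("top","j2.png",110,260,200,400,4)
print("knob down pred",proj(C["scene"],[b2w(61,-20,148),b2w(61,-20,154)]),proj(C["scene"],[b2w(-20,-101,136)]))
```

```text
40.48 [528.45 -53.55 130.98] [-0.32  0.55  0.44  1.97 -0.35  0.7   0.21] [ 1.3  -0.22 -0.77] 0.9
 40.79 [529.89 -42.09 130.95] [-0.34  0.55  0.44  1.96 -0.35  0.7   0.19] [-0.02 -0.09 -0.79] 0.4
 42.48 [ 400.59 -148.8   379.24] [-0.4  -0.01  0.66  1.96  0.01  1.19  0.13] [-0.25  0.3  -0.02] 0.1
knob down pred [[283.75 201.63]
 [283.86 200.38]] [[245.23 213.77]]
```

View pics/j1.png

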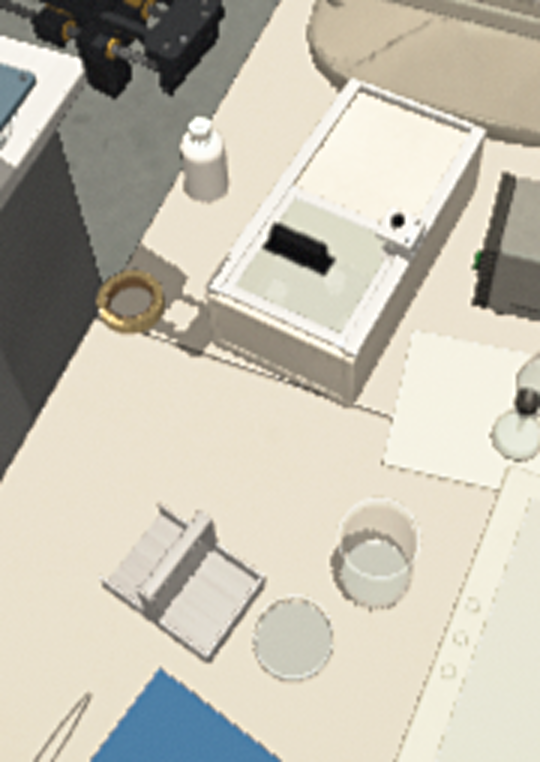

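View pics/j2.png

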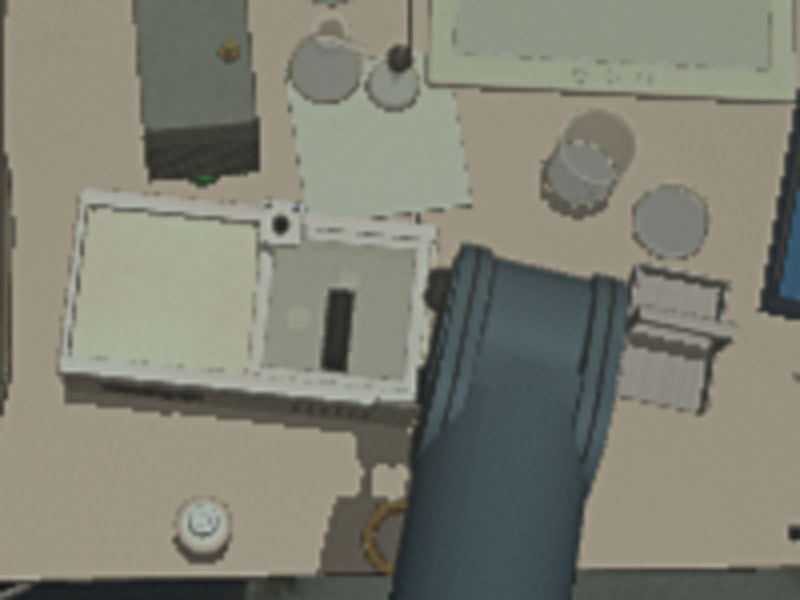

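The guard covers the chamber. The knob is at full-frame (282.7,203.0) in the scene camera, against (282.5,203.2) before the push, so the bolt is down. The tray is empty and upright, and the bottle, tape and glassware look unmoved. Handing in.

Run:
```python
from g import *
st(); arm.hand_in()
```

```text
43.18 [ 400.02 -150.01  380.01] [-0.4  -0.01  0.66  1.96  0.01  1.2   0.13] [0.54 0.64 0.16] 0.6
the job is handed in; nothing more can be done
```

The job is done and handed in at 43 s of the 72 s limit. I tipped the three caps into the chamber, set the empty tray back upright in its original place, and pushed the guard shut until the latch caught.

- **Caps and tray:** before closing, the pictures showed all three caps on the chamber floor and the tray empty and upright. The gripper held only the tray's handle bar.
- **Guard and latch:** the push rose to about 14 N on the ramp, dropped to 2 N and then met a hard stop, which fits the latch catching. The knob is back at its original height in the last pictures. I did not pull the guard back to test it.
- **Bystanders:** the bottle, tape roll, beaker and dish looked unmoved in the last pictures, and the arm was clear of everything.
- **What went wrong:** after the latch caught, I kept pushing in small steps and the force threshold reset with each one. The push against the end stop reached about 100 N at the wrist before I backed off. That is under the 120 N limit, and only the fingers were touching the handle, not the gripper body.
- **Unexplained difference:** the handle was about 29 mm along the box's y at the start and roughly -77 mm at the end. That is about 106 mm of travel, not 130 mm, so the guard probably started less than fully open.

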